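Turn the beech block in the spring clamp and hold the clamp pulled to its mark

TASK

The beech block lies lengthways between the jaws of the blue spring clamp: turn it a quarter, still lying flat on the clamp's bed and centred across it, so that its long sides face the jaws and its two end-grain faces stick out at the sides, and let go of it. Then pull the clamp's upright black grip towards the robot, against its spring, until the red pointers stand on the green marks and the jaws pinch the block, and finish while still holding the grip there so that I can dress the end grain. Leave the cup, the tape roll and the wax bar where they are.

Things in the scene. Friction and masses are not known exactly. Their poses are not given: they have to be found in the camera images.
- clamp: Spring clamp bolted to the bench: blue jaws, grey base plate 293 x 124 x 6 mm. Origin on the bench under the cork face of the fixed jaw; x points away from the robot along the jaws' travel, y across, z up. Dark bed 64 mm wide, top at z = 24 mm. Fixed jaw x = -21 to 0, top z = 46 mm. Moving jaw's face at x = 105 mm at rest; its carriage behind it reaches x = 149, z = 51 mm.
- pull (a joint): Pull slide (grip, rods, carriage, moving jaw), m: 0 at rest, up to 0.080; grows as the grip is pulled along the clamp's -x, closing the jaws by as much. Return spring 2.4 N plus 60 N/m: let go, it runs back. Pointers are mid-mark at 0.068 (green from 0.064 to 0.072); with the turned block pinched, the pull there is about 13 N.
- jaw (a joint): Give of the moving jaw, sprung on its carriage, m: 0 free, up to 0.014 pressed back (3 N plus 400 N/m), then rigid. The turned block (45 mm) is slid along the bed against the fixed jaw and pinched from pull = 0.060 on, with about 6 N at the mark; with the block lengthways (80 mm) the mark cannot be reached.
- grip_center (a point): Point to hold in the upright black grip: a plate 14 mm thick (clamp x), 50 mm wide (clamp y), rounded top at z = 86 mm, clear down to the crosshead at z = 20 mm. This point is in its middle plane at z = 70 mm, clamp x = -52 mm at rest; moves with the slide. Axes as the clamp's.
- pointer (a point): Tip of the red pointer on the crosshead, left side (clamp y = +56 mm, there is another at -56 mm), z = 6 mm; clamp x = -52 mm at rest; moves with the slide.
- mark (a point): Centre of the green mark, 8 mm long, on the left scale strip of the base (clamp x = -120, y = +56, z = 6 mm); another lies on the right strip.
- block_center (a point): Centre of the loose beech block, 45 mm (its x) x 80 mm (its y) x 30 mm high (its z), 40 to 90 g, lying flat on the bed; its long y axis starts within about 7 degrees of the clamp's x axis.
- beech_block: The beech block itself; origin at the centre of its underside, same axes.
- parts_cup: White tin cup, 65 mm across, 56 mm high, a bystander; origin at the centre of its foot.
- masking_tape: Roll of masking tape lying flat, 54 mm across, 25 mm high, a bystander; origin at the centre of its underside.
- wax_bar: Dark red wax bar, 35 x 105 x 24 mm, a bystander; origin at the centre of its underside.
There are look-alikes about, which are no part of the job. Leave any orange or purple look-alike of the beech_block alone.

How it is judged:
On the way, in this order (a step that is already met when the one before it is completed fails the run):
1. the block lies turned a quarter, flat on the bed and centred across it, let go, before the grip is pulled (angle between the y axis of block_center and the y axis of clamp, either way round below 0.26 rad and angle between block_center's own z axis and vertical below 0.1 rad and y of block_center in the frame of clamp between -0.02 and 0.02 m and z of block_center in the frame of clamp between 0.034 and 0.044 m and x of block_center in the frame of clamp between 0.018 and 0.087 m and contact force between each of the arm, the fingers and beech_block below 0.1 N and value of joint pull below 0.01 m), for 0.2 s.
2. the grip is pulled to the green mark with the block pinched between the jaws (angle between the y axis of block_center and the y axis of clamp, either way round below 0.08 rad and angle between block_center's own z axis and vertical below 0.1 rad and y of block_center in the frame of clamp between -0.02 and 0.02 m and z of block_center in the frame of clamp between 0.034 and 0.044 m and value of joint pull between 0.063 and 0.073 m and contact force between jaw and beech_block above 2 N), for 0.3 s.
At the end, for the whole second after the job is handed in: Arm still pulls the grip (over 3 N), slide steady at 63 to 73 mm; block not touched by the arm, flat (0.1 rad), long axis across the clamp within 0.08 rad, centre within 20 mm of the bed's middle line, against the fixed jaw (4.5 mm), moving jaw pressing it with over 2 N (all of step 2 and x of block_center in the frame of clamp between 0.018 and 0.027 m and contact force between each of the arm, the fingers and beech_block below 0.1 N and contact force between any of the fingers, the arm and pull above 3 N and linear speed of beech_block below 0.02 m/s and velocity of joint pull between -0.01 and 0.01 m/s); the arm keeps its last pose, push and grip.
It fails at once if the white tin cup is moved by more than 25 mm (distance of parts_cup from where it was at the start of the episode above 0.025 m).
It fails at once if the roll of masking tape is moved by more than 25 mm (distance of masking_tape from where it was at the start of the episode above 0.025 m).
It fails at once if the red wax bar is moved by more than 25 mm (distance of wax_bar from where it was at the start of the episode above 0.025 m).
It also fails if it takes over 48 s, if anything falls off the work surface, if the arm or the gripper's body presses on something with over 40 N, if the wrist force passes 120 N, or if a joint passes its speed limit or range.

ROBOT

A 6-joint arm with a two-finger parallel gripper is mounted at the origin on a cart in front of the work surface, level with it; the furniture and walls round the work are solid. World frame = base frame: x ahead of the robot, y to its left, z up, the work surface at z = 0. Lengths are in m, angles in rad, forces in N, time in s.
With the tool pointing down it reaches from about 0.3 to 0.825 m from the base axis. Payload 5.4 kg.
Tool frame: the origin (TCP) lies midway between the tips of the shut fingers; the grasp point (between the pads) lies 19 mm behind it (bot.hold_point_z is the distance from the TCP to the grasp point, in m); z points along the fingers, y is the direction in which the jaws open and shut (so a half turn about z gives the same grasp; the last joint's range is limited). The gripper opens to 92 mm and grips with 3 to 60 N. Pads are 20 mm wide; open, the fingers measure 128 mm over their backs; the gripper's body (75 mm by 189 mm) begins 69 mm behind the grasp point.
Start: joints at [-1.365, 0.158, 1.597, -0, 1.386, -0.21], TCP at [0.232, -0.526, 0.215] pointing down, gripper open.
Joint ranges: [-2.91, 2.91], [-0.94, 2.29], [0.18, 2.7], [-1.29, 4.43], [0.17, 2.64], [-3, 3]. Speed limits (rad/s): [2.57, 2.57, 3.14, 3.14, 3.14, 3.14].

INTERFACE

Orientations are given as [roll, pitch, yaw] about the fixed x, y, z axes, in that order (R = Rz(yaw) Ry(pitch) Rx(roll)).
In Python, from cell import bot gives the robot as it stands.
- The arm moves only by the tool apply_moves, never from a script. Its argument "steps" is a list of rows, each a list of 6 numbers: the shift along the world's x, y, z in cm, then the turn, a rotation vector about the world's x, y, z in degrees. A call has exactly 10 rows; each row is the pose to reach, as a shift and turn from the pose measured when the call began; what a row does not reach only later rows make up. A row lasts 1/12 s, in which the tool goes at most 41.7 mm and 7.16 degrees, less where a joint would pass 70% of its speed; a pose out of reach is approached as far as the arm can. A call with a gripper value outside its range is refused whole. "grip" is the opening, from 0 (shut) to 1 (fully open), set as the call begins (left out, the last holds). The fingers move at their own pace and stop on an object; "grip_force" is the grip in N (left out, the last holds). Time passes only in rows, so rows that repeat a pose let the fingers close, or fill a call up. It gives the time, the measured TCP pose, the force and the opening at its end, in the units of the state.
- bot.state(): the state, without advancing time (a new reading comes with each control period).
- bot.camera(name): name is "scene" or "top" or "wrist"; returns a dict with "image" (400x640x3 uint8, blue, green, red), "mtx" (3x3 intrinsics, pixels), "D" ([k1, k2, p1, p2, k3] as OpenCV has them; the pictures are not rectified), "origin" and "orientation" of the camera in the world; the wrist camera has in their place "hand_eye" (4x4, takes a point from camera to tool coordinates, whose origin is the TCP and whose axes are the flange's). Camera axes: x right, y up, looking along -z (the intrinsics and any distortion apply to the point x, -y, -z); pixel columns grow to the right and rows downward; lengths in m; the calibration is good to about 2 mm. A picture is of the moment at which its call begins: read the wrist's pose just before it. There is no depth.
- bot.sign_off(): hands the job in, once; it reports no verdict.
Trained networks look in the newest picture that a camera, given by its name, has taken for a name from the list of things; names that differ only in an ending like _2 or _b are one class to them, and where a whole thing is asked for, a point or a joint stands for the part that bears it (a point fixed in the world has none). Each returns a list of dicts, best first, with "confidence" (0 to 1); they miss things now and then, are a little off and sometimes report something else, mostly with a low value. They report only what shows in the picture. A call takes as long as a camera call. They do not tell look-alikes from the thing itself.
- bot.outline_of(query, camera): "pixels" (400x640 bool, what is visible of it) and "pixel" ([column, row] in pixels, amid what is visible of it).
The state is a dict: "t": time; "joints": joint angles; "qvel": joint speeds; "joint_torque": joint torques, N m; "position": TCP position; "tcp_rot": TCP orientation; "force": force on the tool from outside, world axes, zero at the start; "moment": the same for the moment, N m; "opening": finger opening in m.
Only numpy, scipy, OpenCV 4.12 (cv2) and the standard library are available. Lean on these libraries where they do the work, as an engineer would, in place of code of your own. Each camera call takes 0.05 s, during which the arm holds its last target.

## Working session

There is one attempt and no reset: what is moved stays moved. The work goes in short steps, Python scripts to look and compute and a tool call to move; the robot and the scene stay as the last step left them, time stands still between calls to the robot, and variables do not carry over. Pictures are saved under pics/ and viewed, and the job is handed in when it is done.

Besides the shell and the picture viewer there is one more tool, called by a JSON object that holds its "api" and its "payload". apply_moves: Moves the arm, as the interface text tells. Its arguments: {"type":"object","properties":{"steps":{"type":"array"},"grip":{"type":"number"},"grip_force":{"type":"number"}},"required":["steps"]}

```bash
ls; mkdir -p pics; cat > h.py <<'E'
import numpy as np,cv2
from cell import bot
from scipy.spatial.transform import Rotation as R
def cam(name):
    s=bot.state(); c=bot.camera(name)
    if 'hand_eye' in c:
        T=np.eye(4); T[:3,3]=s['position']; r=np.array(s['tcp_rot'])
        T[:3,:3]=r if r.shape==(3,3) else R.from_euler('xyz',r).as_matrix()
        T=T@np.array(c['hand_eye'])
    else:
        T=np.eye(4); T[:3,3]=c['origin']; r=np.array(c['orientation'])
        T[:3,:3]=r if r.shape==(3,3) else R.from_euler('xyz',r).as_matrix()
    c['T']=T; return c
def px2w(c,px,z):
    u=cv2.undistortPoints(np.array(px,float).reshape(-1,1,2),np.array(c['mtx'],float),np.array(c['D'],float)).reshape(-1,2)
    d=np.c_[u[:,0],-u[:,1],-np.ones(len(u))]@c['T'][:3,:3].T
    o=c['T'][:3,3]
    return o+d*((z-o[2])/d[:,2])[:,None]
def w2px(c,P):
    q=(np.atleast_2d(P)-c['T'][:3,3])@c['T'][:3,:3]
    q=q*[1,-1,-1]
    return cv2.projectPoints(q,np.zeros(3),np.zeros(3),np.array(c['mtx'],float),np.array(c['D'],float))[0].reshape(-1,2)
E
python3 - <<'E'
from h import *
print({k:np.round(v,3) for k,v in bot.state().items()})
for n in ['scene','top','wrist']:
    c=cam(n); cv2.imwrite(f'pics/{n}0.png',c['image']); print(n,c['T'].round(3),np.round(c['mtx'],1),c['D'])
    for q in ['clamp','beech_block','block_center','grip_center','parts_cup','masking_tape','wax_bar','pointer']:
        for d in bot.outline_of(q,n): print(n,q,d['confidence'],d['pixel'],d['pixels'].sum())
E
```

```text
pics
{'t': np.float64(0.0), 'joints': array([-1.365,  0.159,  1.598,  0.   ,  1.386, -0.21 ]), 'qvel': array([-0.002,  0.   ,  0.   , -0.   ,  0.001, -0.   ]), 'joint_torque': array([ 1.0000e-03, -3.8557e+01, -3.2211e+01,  7.0000e-02,  3.8000e-02,
       -0.0000e+00]), 'position': array([ 0.232, -0.525,  0.214]), 'tcp_rot': array([-3.14 , -0.   ,  0.416]), 'force': array([-0.61 ,  0.513, -0.652]), 'moment': array([-0.028,  0.007, -0.025]), 'opening': np.float64(0.092)}
scene [[-0.48   0.583 -0.655 -0.326]
 [-0.877 -0.311  0.366  0.806]
 [ 0.01   0.751  0.661  0.918]
 [ 0.     0.     0.     1.   ]] [[445.5   0.  314.2]
 [  0.  445.5 201.9]
 [  0.    0.    1. ]] [-0.12011356  0.          0.          0.          0.        ]
scene clamp 0.9 [334.3, 198.6] 2235
scene beech_block 0.66 [270.6, 275.3] 530
scene beech_block 0.65 [213.8, 271.3] 591
scene beech_block 0.56 [311.1, 187.2] 363
scene block_center 0.86 [214.5, 272.1] 619
scene block_center 0.59 [310.6, 190.9] 410
scene block_center 0.59 [268.8, 274.9] 572
scene grip_center 0.74 [295.9, 185.7] 752
scene grip_center 0.63 [379.4, 162.8
[... 487 characters left out ...]
.3] 684
top beech_block 0.87 [184.7, 209.3] 664
top beech_block 0.77 [343.4, 146.4] 607
top block_center 0.83 [342.3, 150.7] 616
top block_center 0.79 [188.0, 208.3] 680
top block_center 0.6 [242.3, 242.7] 625
top block_center 0.53 [355.4, 167.3] 5109
top grip_center 0.76 [331.0, 135.1] 1420
top parts_cup 0.68 [451.7, 143.8] 627
top masking_tape 0.83 [291.6, 233.5] 358
top wax_bar 0.7 [230.8, 164.9] 644
top pointer 0.77 [331.6, 135.0] 1402
wrist [[ 0.404  0.885  0.23   0.299]
 [-0.915  0.391  0.103 -0.498]
 [ 0.001 -0.252  0.968  0.385]
 [ 0.     0.     0.     1.   ]] [[295.2   0.  317.7]
 [  0.  295.2 198.6]
 [  0.    0.    1. ]] [-0.01769551  0.          0.          0.          0.        ]
```

View pics/top0.png

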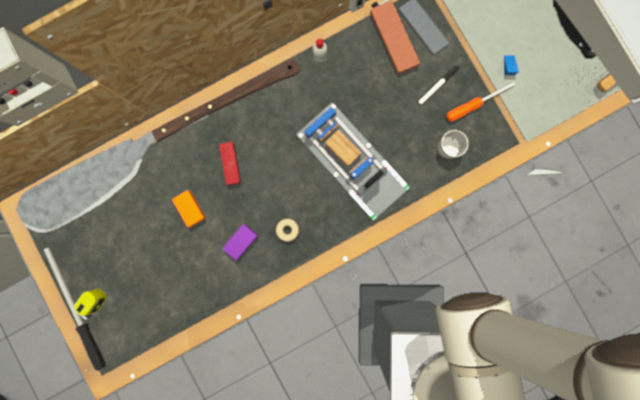

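View pics/scene0.png

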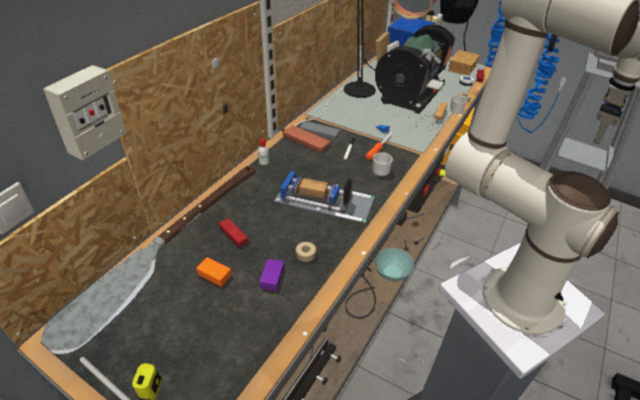

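```bash
python3 - <<'E'
import cv2
a=cv2.imread('pics/top0.png'); cv2.imwrite('pics/topcrop0.png',cv2.resize(a[80:260,270:480],None,fx=3.3,fy=3.3,interpolation=cv2.INTER_CUBIC))
E
```

```text
(no output)
```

View pics/topcrop0.png

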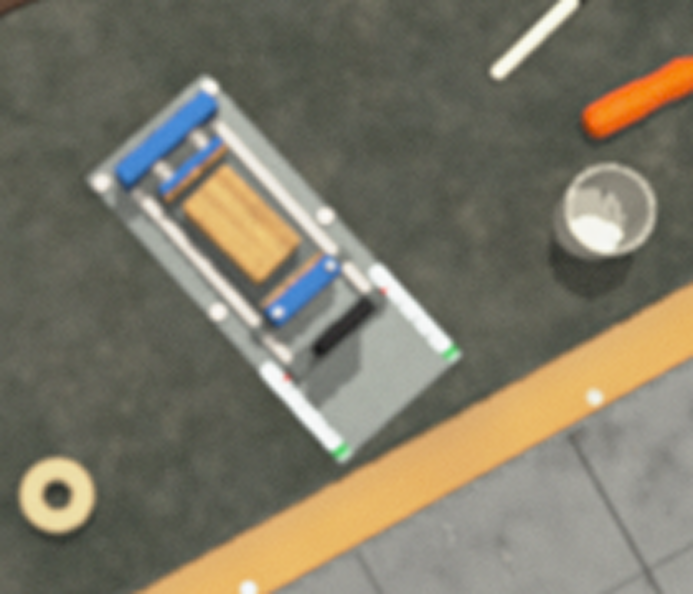

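Candidates for the block in the top view are beech in the clamp (343,148), orange (188,209) and purple (240,242). The beech one in the clamp is the block, and the crop confirms it (wood grain, between the blue jaws, about 3° off the clamp axis). The cup is at (453,144), the tape at (287,230) and the wax at (230,163). Next I fit the clamp pose.

```bash
cat > fit.py <<'E'
from h import *
from scipy.optimize import least_squares
def blobs(img,lo,hi,roi):
    hsv=cv2.cvtColor(img,cv2.COLOR_BGR2HSV); m=cv2.inRange(hsv,lo,hi); k=np.zeros_like(m); x0,y0,x1,y1=roi; k[y0:y1,x0:x1]=255
    n,l,s,ce=cv2.connectedComponentsWithStats(m&k); return [(s[i,4],ce[i].round(1)) for i in range(1,n)]
E
python3 - <<'E'
from fit import *
c=cam('top'); im=c['image']
g=blobs(im,(45,90,60),(80,255,255),(280,90,420,230)); print(g)
print(blobs(im,(0,90,60),(8,255,255),(280,90,420,230)))
pc=np.array([[88,180],[207,75],[345,462],[462,355]])/3.3+[270,80]
W=px2w(c,pc,.006)
M=np.array([[-.124,.062],[-.124,-.062],[.169,.062],[.169,-.062]])[[2,3,0,1]]
pts=[x[1] for x in sorted(g,key=lambda a:-a[0])[:2]]; pts.sort(key=lambda p:p[0])
W=np.r_[W,px2w(c,pts,.006)]; M=np.r_[M,[[-.12,.056],[-.12,-.056]]]
f=lambda p:(np.c_[p[0]+np.cos(p[2])*M[:,0]-np.sin(p[2])*M[:,1],p[1]+np.sin(p[2])*M[:,0]+np.cos(p[2])*M[:,1]]-W[:,:2]).ravel()
r=least_squares(f,[.6,.3,.5]); print(r.x,np.degrees(r.x[2]));print((r.fun.reshape(-1,2)*1000).round(1))
bt=np.array([[226,163],[182,205],[262,283],[300,240]])/3.3+[270,80]
B=px2w(c,bt,.054)[:,:2]; print('block',B.round(4),B.mean(0))
def toc(P):return (P-r.x[:2])@np.array([[np.cos(r.x[2]),-np.sin(r.x[2])],[np.sin(r.x[2]),np.cos(r.x[2])]])
print('in clamp',toc(B).round(4),toc(B).mean(0))
np.save('clamp.npy',r.x)
for n,z in (('parts_cup',.028),('masking_tape',.02)):
    d=bot.outline_of(n,'top')
    if d: P=px2w(c,[d[0]['pixel']],z)[:,:2]; print(n,P,toc(P))
E
```

```text
[(np.int32(7), array([406.3, 186. ])), (np.int32(9), array([372.6, 216.3]))]
[(np.int32(1), array([357., 194.]))]
[0.56592386 0.24795161 0.74912958] 42.9219630723715
[[ 1.8  2.6]
 [ 2.8  1.7]
 [-0.1  2.4]
 [ 1.4 -0.1]
 [-2.3 -4.2]
 [-3.6 -2.4]]
block [[0.6503 0.3014]
 [0.6185 0.3332]
 [0.5619 0.2737]
 [0.5941 0.2464]] [0.60623546 0.28868976]
in clamp [[ 0.0982 -0.0183]
 [ 0.0966  0.0266]
 [ 0.0147  0.0216]
 [ 0.0196 -0.0204]] [0.0572622  0.00237955]
parts_cup [[0.6269957  0.01821282]] [[-0.11173068 -0.20982358]]
masking_tape [[0.40276802 0.43170618]] [[0.0056611  0.24566954]]
```

{"api": "apply_moves", "payload": {"steps": [[1, 2, 0.3, 2, 0, 0], [2.5, 5.4, 0.8, 0, 0, 2], [4, 8.7, 1.2, 0, 0, 3], [5.5, 12, 1.6, 0, 0, 4], [7, 15.2, 2, 0, 0, 5], [8.5, 18.5, 2.4, 0, 0, 6], [10, 21.8, 2.8, 0, 0, 7], [11.5, 25, 3.2, 0, 0, 8], [13, 28.3, 3.6, 0, 0, 9], [14.5, 31.6, 4, 0, 0, 10]]}}

```text
t: 2.33
position: [0.3776, -0.2084, 0.255]
tcp_rot: [3.141, -0.0, 0.591]
force: [-0.0, -0.2, -0.3]
opening: 0.0918
```

{"api": "apply_moves", "payload": {"steps": [[1.6, 3.6, 0, 0, 0, 1], [3.2, 7.2, 0, 0, 0, 2], [4.8, 10.8, 0, 0, 0, 3], [6.4, 14.4, 0, 0, 0, 4], [8, 18, 0, 0, 0, 5], [9.6, 21.6, 0, 0, 0, 6], [11.2, 25.2, 0, 0, 0, 7], [12.8, 28.8, 0, 0, 0, 8], [14.4, 32.4, 0, 0, 0, 9], [16, 36, 0, 0, 0, 9]]}}

```text
t: 3.17
position: [0.5381, 0.1537, 0.2551]
tcp_rot: [3.14, -0.0, 0.749]
force: [0.5, -0.8, -0.1]
opening: 0.0919
```

{"api": "apply_moves", "payload": {"steps": [[1.6, 3.4, -0.5, 0, 0, 0], [3.2, 6.8, -1.5, 0, 0, 0], [4.6, 9.8, -2.5, 0, 0, 0], [5.8, 12, -3.5, 0, 0, 0], [6.4, 13.2, -4, 0, 0, 0], [6.6, 13.6, -4, 0, 0, 0], [6.6, 13.6, -4, 0, 0, 0], [6.6, 13.6, -4, 0, 0, 0], [6.6, 13.6, -4, 0, 0, 0], [6.6, 13.6, -4, 0, 0, 0]]}}

```text
t: 4.0
position: [0.6043, 0.2888, 0.2161]
tcp_rot: [3.14, -0.001, 0.748]
force: [-1.1, -0.6, -0.5]
opening: 0.0919
```

```bash
python3 - <<'E'
from h import *
import pickle
c=cam('wrist'); s=bot.state(); print(s['t'],s['position'],s['tcp_rot'],s['force'])
pickle.dump(c,open('w1.pkl','wb')); cv2.imwrite('pics/w1.png',c['image'])
x=np.load('clamp.npy'); Rz=R.from_euler('z',x[2]).as_matrix(); o=np.r_[x[:2],0]
P=np.array([[-.124,.062,.006],[-.124,-.062,.006],[.169,.062,.006],[.169,-.062,.006],[-.12,.056,.006],[-.12,-.056,.006],[0,0,.046],[-.052,0,.086]])
print(w2px(c,P@Rz.T+o).round(0))
E
```

```text
4.05 [0.60423743 0.28890674 0.21599355] [ 3.13989333e+00 -1.39508406e-03  7.47882369e-01] [ 0.28701309 -0.48933238  0.01423501]
[[277. 300.]
 [361. 300.]
 [268.  87.]
 [370.  87.]
 [281. 298.]
 [357. 297.]
 [319. 230.]
 [319. 285.]]
```

View pics/w1.png

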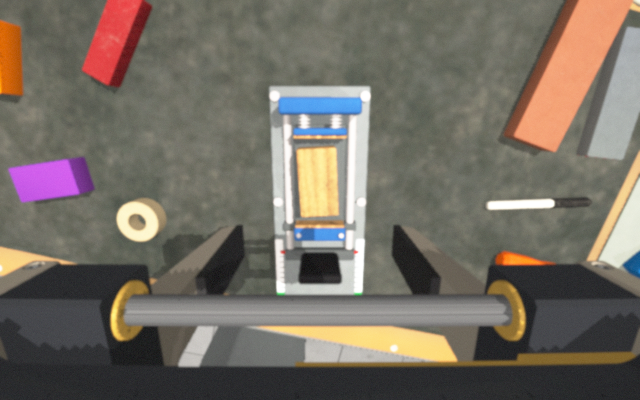

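```bash
python3 - <<'E'
import cv2
a=cv2.imread('pics/w1.png'); cv2.imwrite('pics/w1c.png',cv2.resize(a[80:230,255:385],None,fx=4,fy=4,interpolation=cv2.INTER_CUBIC))
E
```

```text
(no output)
```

View pics/w1c.png

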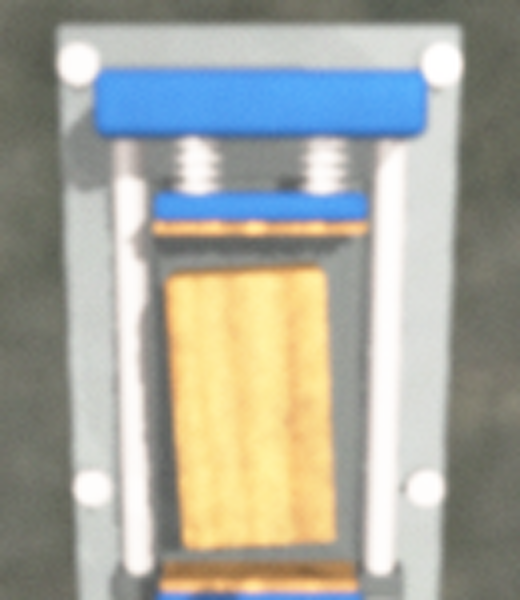

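```bash
python3 - <<'E'
from h import *
import pickle
from scipy.optimize import least_squares
c=pickle.load(open('w1.pkl','rb'))
f=lambda a:np.array(a)/4+[255,80]
W=px2w(c,f([[57,26],[462,25]]),.006)[:,:2]
L=px2w(c,f([[78,600],[440,600]]),.006)[:,:2]
J=px2w(c,f([[163,562],[358,562]]),.046)[:,:2]
B=px2w(c,f([[164,274],[327,264],[336,545],[182,552]]),.054)[:,:2]
def toc(P,x): return (P-x[:2])@np.array([[np.cos(x[2]),-np.sin(x[2])],[np.sin(x[2]),np.cos(x[2])]])
def res(x):
    a=toc(W,x);b=toc(L,x);j=toc(J,x)
    return np.r_[(a-[[.169,.062],[.169,-.062]]).ravel(),b[:,1]-[.062,-.062],j[:,0].mean(),j[:,1].mean()]
x0=np.load('clamp.npy')
r=least_squares(res,x0);x=r.x;print(x0,x,np.degrees(x[2]),(r.fun*1000).round(1))
b=toc(B,x);print(b.round(4),b.mean(0))
e=(B[0]-B[3])+(B[1]-B[2]);print('block yaw',np.degrees(np.arctan2(e[1],e[0])),np.linalg.norm(e)/2,'center',B.mean(0), 'side',np.linalg.norm(B[0]-B[1]))
rod=toc(px2w(c,f([[125,400],[150,400],[375,400],[400,400]]),.03)[:,:2],x);print('rods',rod)
np.save('clamp1.npy',x)
Rm=np.array([[np.cos(x[2]),-np.sin(x[2])],[np.sin(x[2]),np.cos(x[2])]])
for p in ([.0525,0],[-.052,0],[-.12,0]):print(p,Rm@p+x[:2])
E
```

```text
[0.56592386 0.24795161 0.74912958] [0.57022681 0.25034692 0.74903528] 42.91656049887239 [-3.8 -0.5 -3.6  0.5 -0.   0.1  7.4  0. ]
[[ 0.0946  0.027 ]
 [ 0.0973 -0.0183]
 [ 0.0154 -0.0222]
 [ 0.0133  0.0233]] [0.05515512 0.00246061]
block yaw 45.581642266793864 0.08174622089134914 center [0.60894394 0.28970585] side 0.04543484161778793
rods [[ 0.05436679  0.0414139 ]
 [ 0.05435114  0.03374964]
 [ 0.05422673 -0.03525179]
 [ 0.05421473 -0.04292778]]
[0.0525, 0] [0.60867498 0.28609588]
[-0.052, 0] [0.53214481 0.21493843]
[-0.12, 0] [0.48234528 0.16863501]
```

{"api": "apply_moves", "payload": {"steps": [[0.1, 0, -2, 0, 0, 0.5], [0.2, 0, -4.5, 0, 0, 1], [0.3, 0.1, -7, 0, 0, 2], [0.4, 0.1, -9.5, 0, 0, 2.7], [0.4, 0.1, -12, 0, 0, 2.7], [0.4, 0.1, -14, 0, 0, 2.7], [0.4, 0.1, -15.8, 0, 0, 2.7], [0.4, 0.1, -17.2, 0, 0, 2.7], [0.4, 0.1, -18.2, 0, 0, 2.7], [0.4, 0.1, -18.6, 0, 0, 2.7]]}}

```text
t: 4.88
position: [0.6075, 0.2894, 0.0286]
tcp_rot: [3.141, 0.0, 0.795]
force: [0.7, -0.5, -0.9]
opening: 0.0916
```

{"api": "apply_moves", "payload": {"steps": [[0, 0, 0, 0, 0, 0], [0, 0, 0, 0, 0, 0], [0, 0, 0, 0, 0, 0], [0, 0, 0, 0, 0, 0], [0, 0, 0, 0, 0, 0], [0, 0, 0, 0, 0, 0], [0, 0, 0, 0, 0, 0], [0, 0, 0, 0, 0, 0], [0, 0, 0, 0, 0, 0], [0, 0, 0, 0, 0, 0]], "grip": 0.4, "grip_force": 15}}

```text
t: 5.72
position: [0.6076, 0.2896, 0.0289]
tcp_rot: [3.141, -0.0, 0.795]
force: [-0.4, 0.7, 1.6]
opening: 0.0449
```

{"api": "apply_moves", "payload": {"steps": [[0, 0, 1, 0, 0, 0], [0, 0, 2.5, 0, 0, 0], [0, 0, 4, 0, 0, 0], [0, 0, 5, 0, 0, 4], [0, 0, 5.5, 0, 0, 10], [-0.1, -0.2, 5.5, 0, 0, 17], [-0.1, -0.4, 5.5, 0, 0, 24], [-0.2, -0.5, 5.5, 0, 0, 31], [-0.2, -0.6, 5.5, 0, 0, 38], [-0.2, -0.6, 5.5, 0, 0, 45]]}}

```text
t: 6.55
position: [0.6064, 0.2836, 0.0861]
tcp_rot: [3.138, -0.0, 1.586]
force: [0.1, -0.2, -0.9]
opening: 0.045
```

{"api": "apply_moves", "payload": {"steps": [[0, 0, 0, 0, 0, 6], [0, 0, 0, 0, 0, 13], [0, 0, 0, 0, 0, 20], [0, 0, 0, 0, 0, 27], [0, 0, 0, 0, 0, 34], [0, 0, 0, 0, 0, 40], [0, 0, 0, 0, 0, 42], [0, 0, 0, 0, 0, 42.4], [0, 0, 0, 0, 0, 42.4], [0, 0, 0, 0, 0, 42.4]]}}

```text
t: 7.38
position: [0.6069, 0.2837, 0.0872]
tcp_rot: [3.137, 0.0, 2.325]
force: [-0.7, -0.3, -1.3]
opening: 0.0449
```

```bash
python3 - <<'E'
from h import *
c=cam('wrist'); s=bot.state(); print(s['t'],s['position'],np.degrees(s['tcp_rot']),s['force'],s['opening'])
cv2.imwrite('pics/w2.png',c['image'])
t=cam('scene'); cv2.imwrite('pics/s2.png',cv2.resize(t['image'][110:260,220:420],None,fx=4,fy=4,interpolation=cv2.INTER_CUBIC))
E
```

```text
7.4333 [0.60673512 0.28362339 0.08688868] [1.79773437e+02 5.42271121e-04 1.33218313e+02] [ 0.54978745 -1.01420955 -1.31099138] 0.044766492251439874
```

View pics/w2.png

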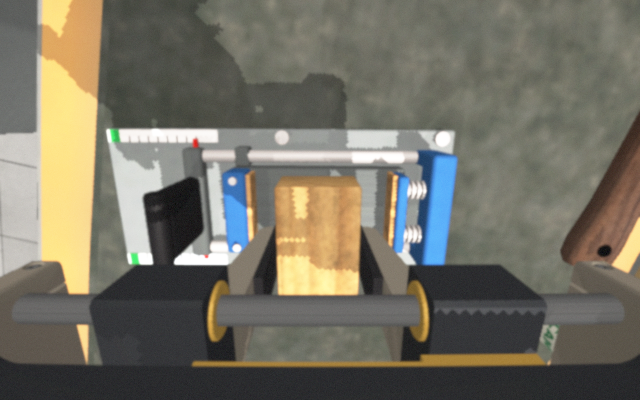

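View pics/s2.png

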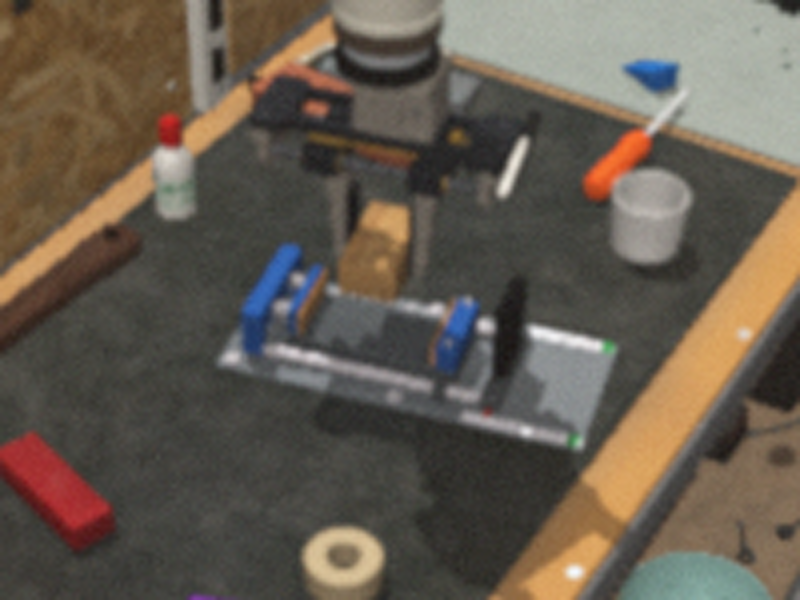

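{"api": "apply_moves", "payload": {"steps": [[-0.1, 0, -1, 0, 0, 0], [-0.1, 0, -2.2, 0, 0, 0], [-0.1, 0, -3.4, 0, 0, 0], [-0.1, 0, -4.3, 0, 0, 0], [-0.1, 0, -5, 0, 0, 0], [-0.1, 0, -5.4, 0, 0, 0], [-0.1, 0, -5.6, 0, 0, 0], [-0.1, 0, -5.8, 0, 0, 0], [-0.1, 0, -5.8, 0, 0, 0], [-0.1, 0, -5.8, 0, 0, 0]]}}

```text
t: 8.32
position: [0.6062, 0.2838, 0.0292]
tcp_rot: [3.137, 0.0, 2.325]
force: [0.0, 0.4, -0.6]
opening: 0.0446
```

{"api": "apply_moves", "payload": {"steps": [[0, 0, 0, 0, 0, 0], [0, 0, 0, 0, 0, 0], [0, 0, 0, 0, 0, 0], [0, 0, 0, 0, 0, 0], [0, 0, 0, 0, 0, 0], [0, 0, 0, 0, 0, 0], [0, 0, 0, 0, 0, 0], [0, 0, 1, 0, 0, 0], [0, 0, 3, 0, 0, 0], [0, 0, 5, 0, 0, 0]], "grip": 0.6}}

```text
t: 9.15
position: [0.6055, 0.2836, 0.0795]
tcp_rot: [3.138, -0.0, 2.325]
force: [0.5, -0.2, 0.7]
opening: 0.0552
```

{"api": "apply_moves", "payload": {"steps": [[0, 0, 2, 0, 0, 0], [0, 0, 5, 0, 0, 0], [0, 0, 8, 0, 0, 0], [0, 0, 10, 0, 0, 0], [0, 0, 11.5, 0, 0, 0], [0, 0, 12, 0, 0, 0], [0, 0, 12, 0, 0, 0], [0, 0, 12, 0, 0, 0], [0, 0, 12, 0, 0, 0], [0, 0, 12, 0, 0, 0]]}}

```text
t: 9.98
position: [0.6046, 0.2833, 0.1976]
tcp_rot: [3.141, -0.002, 2.325]
force: [-0.4, 0.5, -0.6]
opening: 0.055
```

```bash
python3 - <<'E'
from h import *
import pickle
c=cam('wrist'); s=bot.state(); print(s['t'],s['position'],np.degrees(s['tcp_rot']),s['force'],s['opening'])
pickle.dump(c,open('w3.pkl','wb'))
cv2.imwrite('pics/w3.png',c['image'])
E
```

```text
10.0333 [0.60472259 0.28337161 0.19785089] [ 1.79949401e+02 -9.85181655e-02  1.33224991e+02] [ 0.23736541  0.08692393 -0.25815939] 0.055105921570864844
```

View pics/w3.png

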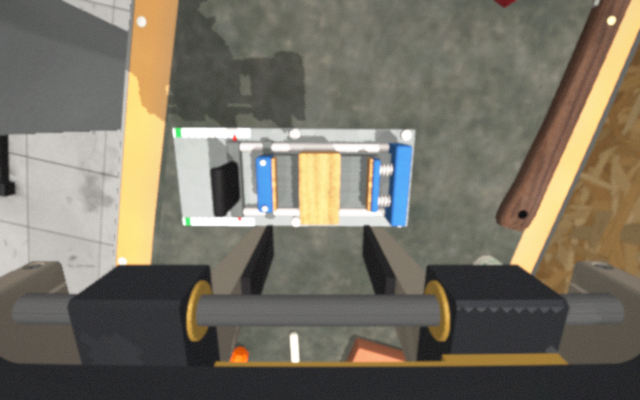

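```bash
python3 - <<'E'
import cv2
a=cv2.imread('pics/w3.png'); cv2.imwrite('pics/w3c.png',cv2.resize(a[115:240,165:425],None,fx=3,fy=3,interpolation=cv2.INTER_CUBIC))
E
```

```text
(no output)
```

View pics/w3c.png

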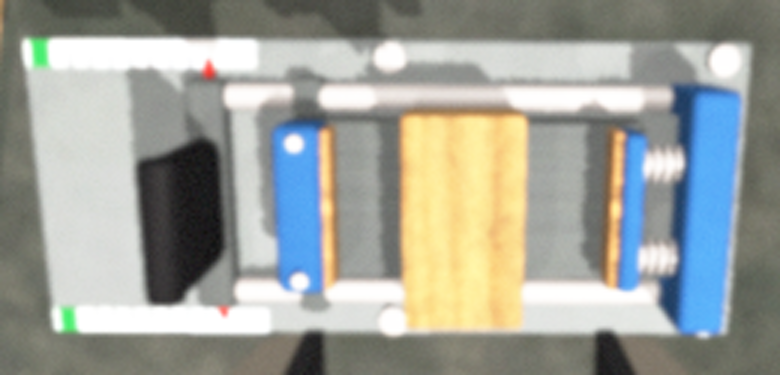

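```bash
python3 - <<'E'
from h import *
import pickle
from scipy.optimize import least_squares
c=pickle.load(open('w3.pkl','rb'))
px=np.array([[25,40],[752,40],[732,332],[50,332],[209,68],[225,313],[39,53],[68,320]])/3+[165,115]
M=np.array([[-.124,.062,.006],[.169,.062,.006],[.169,-.062,.006],[-.124,-.062,.006],[-.052,.056,.006],[-.052,-.056,.006],[-.12,.056,.006],[-.12,-.056,.006]])
P=px2w(c,px,.006)[:,:2]
def toc(P,x): return (P-x[:2])@np.array([[np.cos(x[2]),-np.sin(x[2])],[np.sin(x[2]),np.cos(x[2])]])
r=least_squares(lambda x:(toc(P,x)-M[:,:2]).ravel(),[.567,.248,.749]);x=r.x
print(x,np.degrees(x[2]));print((r.fun.reshape(-1,2)*1000).round(1))
b=px2w(c,np.array([[402,113],[525,113],[523,328],[405,326]])/3+[165,115],.054)[:,:2]
q=toc(b,x);print(q.round(4),q.mean(0))
e=b[0]-b[3]+b[1]-b[2];print(np.degrees(np.arctan2(e[1],e[0])-x[2]))
np.save('clamp2.npy',x)
Rm=np.array([[np.cos(x[2]),-np.sin(x[2])],[np.sin(x[2]),np.cos(x[2])]])
for p in ([-.052,0],[-.12,0]):print(p,Rm@p+x[:2])
print(bot.state()['position'],Rm[:,0])
E
```

```text
[0.56963644 0.25028671 0.75251127] 43.115720012111964
[[ 0.6 -0.2]
 [-2.3  0.2]
 [-0.6  0.9]
 [-3.4  0.4]
 [ 1.6 -5.2]
 [ 1.4  3.3]
 [ 1.7  0.7]
 [ 1.1 -0.1]]
[[ 0.0297  0.0377]
 [ 0.073   0.0378]
 [ 0.0739 -0.0422]
 [ 0.0297 -0.0415]] [ 0.05159931 -0.00204265]
90.33591009441308
[-0.052, 0] [0.53167775 0.21474606]
[-0.12, 0] [0.48203947 0.16826982]
[0.60472259 0.28337161 0.19785089] [0.72997478 0.68347408]
```

{"api": "apply_moves", "payload": {"steps": [[-1.5, -1.4, 0, 0, 0, 0], [-3.7, -3.5, 0, 0, 0, 0], [-6, -5.6, 0, 0, 0, 0], [-7.2, -6.8, -0.5, 0, 0, 0], [-7.4, -7, -2.5, 0, 0, 0], [-7.4, -7, -5, 0, 0, 0], [-7.4, -7, -7, 0, 0, 0], [-7.4, -7, -8, 0, 0, 0], [-7.4, -7, -8, 0, 0, 0], [-7.4, -7, -8, 0, 0, 0]]}}

```text
t: 10.87
position: [0.5306, 0.2134, 0.1177]
tcp_rot: [3.141, -0.002, 2.325]
force: [-0.2, 0.2, -0.4]
opening: 0.0549
```

```bash
python3 - <<'E'
from h import *
c=cam('wrist'); s=bot.state(); print(s['t'],s['position'],np.degrees(s['tcp_rot']),s['force'],s['opening'])
cv2.imwrite('pics/w4.png',c['image'])
E
```

```text
10.9167 [0.53142775 0.21352073 0.11880345] [ 1.79889988e+02 -5.69148287e-02  1.33229238e+02] [ 1.3408433  -0.48365401 -0.15359294] 0.05520382227253329
```

View pics/w4.png

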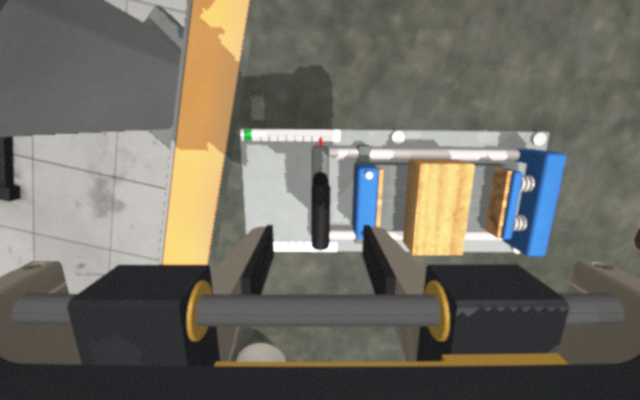

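{"api": "apply_moves", "payload": {"steps": [[0, 0, -1.5, 0, 0, 0], [0, 0, -3.2, 0, 0, 0], [0, 0, -4.8, 0, 0, 0], [0, 0, -5.8, 0, 0, 0], [0, 0, -6.3, 0, 0, 0], [0, 0, -6.4, 0, 0, 0], [0, 0, -6.4, 0, 0, 0], [0, 0, -6.4, 0, 0, 0], [0, 0, -6.4, 0, 0, 0], [0, 0, -6.4, 0, 0, 0]]}}

```text
t: 11.75
position: [0.5321, 0.2137, 0.0556]
tcp_rot: [3.138, -0.0, 2.325]
force: [0.3, 0.3, -0.2]
opening: 0.0549
```

{"api": "apply_moves", "payload": {"steps": [[0, 0, 0, 0, 0, 0], [0, 0, 0, 0, 0, 0], [0, 0, 0, 0, 0, 0], [0, 0, 0, 0, 0, 0], [0, 0, 0, 0, 0, 0], [0, 0, 0, 0, 0, 0], [0, 0, 0, 0, 0, 0], [0, 0, 0, 0, 0, 0], [0, 0, 0, 0, 0, 0], [0, 0, 0, 0, 0, 0]], "grip": 0.05, "grip_force": 35}}

```text
t: 12.58
position: [0.5322, 0.2139, 0.0556]
tcp_rot: [3.138, -0.0, 2.325]
force: [2.3, 3.2, -1.1]
opening: 0.0141
```

{"api": "apply_moves", "payload": {"steps": [[-0.3, -0.28, 0, 0, 0, 0], [-0.7, -0.65, 0, 0, 0, 0], [-1.1, -1.03, 0, 0, 0, 0], [-1.5, -1.4, 0, 0, 0, 0], [-1.9, -1.77, 0, 0, 0, 0], [-2.3, -2.15, 0, 0, 0, 0], [-2.6, -2.43, 0, 0, 0, 0], [-2.9, -2.71, 0, 0, 0, 0], [-3.2, -2.99, 0, 0, 0, 0], [-3.5, -3.27, 0, 0, 0, 0]]}}

```text
t: 13.42
position: [0.497, 0.1812, 0.0556]
tcp_rot: [3.137, -0.0, 2.325]
force: [4.1, 4.6, -3.9]
opening: 0.0133
```

```bash
python3 - <<'E'
from h import *
c=cam('wrist'); s=bot.state(); print(s['t'],s['position'],np.degrees(s['tcp_rot']),s['force'],s['opening'])
cv2.imwrite('pics/w5.png',c['image'])
E
```

```text
13.4667 [0.49653881 0.18077563 0.05561887] [ 1.79771944e+02 -2.88798683e-02  1.33201003e+02] [ 2.47126176  4.43788087 -2.75042375] 0.014021251555401824
```

View pics/w5.png

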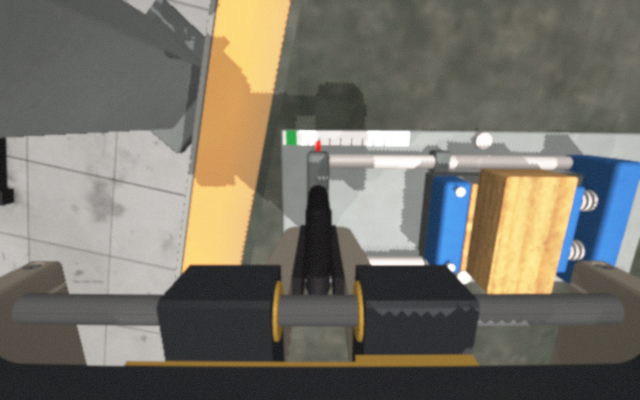

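{"api": "apply_moves", "payload": {"steps": [[-0.2, -0.18, 0, 0, 0, 0], [-0.4, -0.37, 0, 0, 0, 0], [-0.6, -0.56, 0, 0, 0, 0], [-0.8, -0.75, 0, 0, 0, 0], [-1.0, -0.94, 0, 0, 0, 0], [-1.2, -1.12, 0, 0, 0, 0], [-1.35, -1.26, 0, 0, 0, 0], [-1.42, -1.33, 0, 0, 0, 0], [-1.42, -1.33, 0, 0, 0, 0], [-1.42, -1.33, 0, 0, 0, 0]]}}

```text
t: 14.3
position: [0.4833, 0.1685, 0.0556]
tcp_rot: [3.134, -0.0, 2.324]
force: [8.3, 8.8, -7.4]
opening: 0.0138
```

```bash
python3 - <<'E'
from h import *
import pickle
c=cam('wrist'); s=bot.state(); print(s['t'],s['position'],np.degrees(s['tcp_rot']),s['force'],s['opening'],s['qvel'].round(4) if hasattr(s['qvel'],'round') else s['qvel'])
pickle.dump(c,open('w6.pkl','wb'));cv2.imwrite('pics/w6.png',c['image'])
cv2.imwrite('pics/w6c.png',cv2.resize(c['image'][120:220,280:480],None,fx=4,fy=4,interpolation=cv2.INTER_CUBIC))
t=cam('scene'); cv2.imwrite('pics/s6.png',cv2.resize(t['image'][110:260,220:420],None,fx=4,fy=4,interpolation=cv2.INTER_CUBIC))
E
```

```text
14.35 [0.4832713 0.1684826 0.055617 ] [ 1.79547973e+02 -1.00223132e-02  1.33172285e+02] [ 8.61096196  8.69865469 -9.52475966] 0.013576191778852406 [0.0012 0.0018 0.0004 0.0001 0.0009 0.0004]
```

View pics/w6.png

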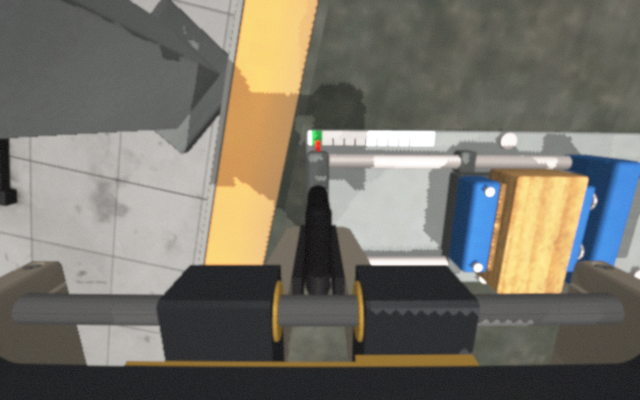

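View pics/w6c.png

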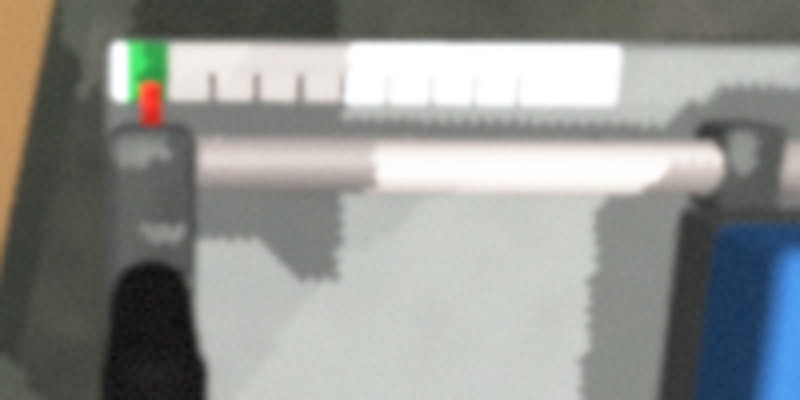

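View pics/s6.png

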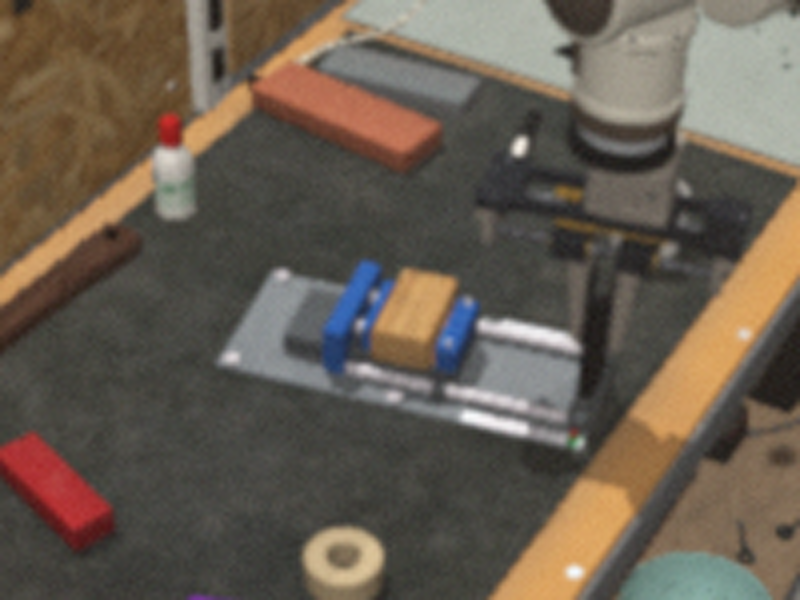

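{"api": "apply_moves", "payload": {"steps": [[-0.05, -0.05, 0, 0, 0, 0], [-0.05, -0.05, 0, 0, 0, 0], [-0.05, -0.05, 0, 0, 0, 0], [-0.05, -0.05, 0, 0, 0, 0], [-0.05, -0.05, 0, 0, 0, 0], [-0.05, -0.05, 0, 0, 0, 0], [-0.05, -0.05, 0, 0, 0, 0], [-0.05, -0.05, 0, 0, 0, 0], [-0.05, -0.05, 0, 0, 0, 0], [-0.05, -0.05, 0, 0, 0, 0]]}}

```text
t: 15.23
position: [0.4838, 0.1689, 0.0556]
tcp_rot: [3.13, 0.0, 2.324]
force: [8.6, 8.6, -9.8]
opening: 0.0135
```

```bash
python3 - <<'E'
from h import *
c=cam('wrist'); s=bot.state(); print(s['t'],s['position'],s['force'],s['opening'])
cv2.imwrite('pics/w7c.png',cv2.resize(c['image'][120:300,280:640],None,fx=2.2,fy=2.2,interpolation=cv2.INTER_CUBIC))
E
```

```text
15.2833 [0.48377817 0.16890042 0.055646  ] [ 7.56502362  9.10221292 -8.90155895] 0.013664274684800129
```

View pics/w7c.png

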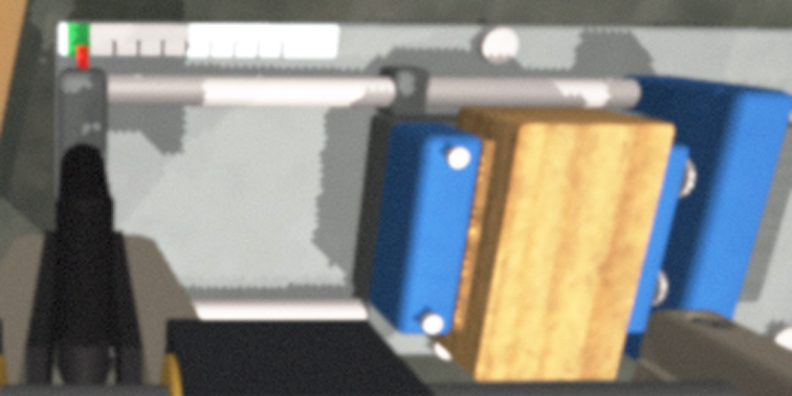

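{"api": "apply_moves", "payload": {"steps": [[-0.1, -0.1, 0, 0, 0, 0], [-0.17, -0.16, 0, 0, 0, 0], [-0.17, -0.16, 0, 0, 0, 0], [-0.17, -0.16, 0, 0, 0, 0], [-0.17, -0.16, 0, 0, 0, 0], [-0.17, -0.16, 0, 0, 0, 0], [-0.17, -0.16, 0, 0, 0, 0], [-0.17, -0.16, 0, 0, 0, 0], [-0.17, -0.16, 0, 0, 0, 0], [-0.17, -0.16, 0, 0, 0, 0]]}}

```text
t: 16.12
position: [0.483, 0.1682, 0.0556]
tcp_rot: [3.127, 0.001, 2.324]
force: [7.6, 8.3, -8.3]
opening: 0.0143
```

```bash
python3 - <<'E'
from h import *
c=cam('wrist'); s=bot.state(); print(s['t'],s['position'],s['force'],s['opening'],s['qvel'])
c=cam('wrist'); c=cam('wrist'); s=bot.state(); print(s['t'],s['position'],s['force'],s['opening'])
cv2.imwrite('pics/w8c.png',cv2.resize(c['image'][120:180,280:380],None,fx=6,fy=6,interpolation=cv2.INTER_CUBIC))
E
```

```text
16.1667 [0.48296985 0.16818119 0.05561637] [ 9.53452216  9.5315709  -7.86034518] 0.013769160893218583 [-0.0003934   0.00036748 -0.00045872  0.00026068  0.00170228  0.00236828]
16.2667 [0.48295856 0.16817474 0.05562302] [ 8.57216595  8.25234657 -8.59160179] 0.013895754695029247
```

View pics/w8c.png

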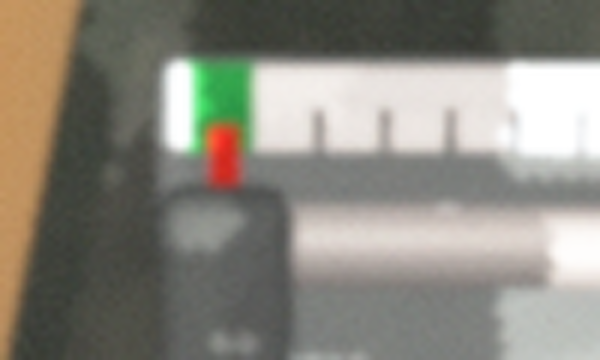

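The pointer is mid-green (red at 224, green from 194 to 253), the slide is steady, and the block is flush between the jaws.

```bash
python3 - <<'E'
from cell import bot
print(bot.sign_off())
E
```

```text
the job is handed in; nothing more can be done
None
```

I turned the beech block a quarter, set it down on the bed and let go. I then pulled the grip to the green mark and handed the job in at about 16 s, still holding it. The sign-off gives no verdict.

- **Block after turning:** it lay about 2 mm off the bed's middle line and 0.3° from square, by the wrist camera. I measured this before pulling the grip and did not measure it again once the block was pinched. In the last pictures it sits flush between the two jaws with nothing from the arm touching it.
- **Grip:** the left red pointer stands mid-mark, which puts the slide at about 67–68 mm. The right-hand pointer was out of view at the end. The arm's horizontal pull reads about 12 N, close to the 13 N expected, and the pose was steady over the last readings.
- **Bystanders:** I went nowhere near the cup, the tape roll or the wax bar. The tape and wax look unmoved in the scene picture with the grip pulled; I took no last measurement of any of the three.

Two things disagreed along the way:
- **Clamp position:** my estimates from different views differed by about 4 mm, so I set the final pull by the pointer instead.
- **Arm yield:** the arm gives about 1.4 mm under the spring, and I added a small extra pull to make up for it.

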